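# Set a flat bar on the bench hook for sawing

### The arm

A 6-joint arm with a two-finger parallel gripper is mounted at the origin on the work surface. World frame = base frame: x ahead of the robot, y to its left, z up, the work surface at z = 0. Lengths are in m, angles in rad, forces in N, time in s.
With the tool pointing down it reaches from about 0.375 to 0.9 m from the base axis. Payload 3.1 kg.
Tool frame: the origin (TCP) lies at the very end of the fingers, on their centre line; the grasp point (between the pads) lies 19 mm behind it; x points along the fingers, z is the direction in which the jaws open and shut, and the axes are right-handed (so a half turn about x gives the same grasp; the last joint's range is limited). The gripper opens to 87 mm and grips with 3 to 60 N. Pads are 19 mm wide; open, the fingers measure 117 mm over their backs; the gripper's body (75 mm by 190 mm) begins 51 mm behind the grasp point.
Start: joints at [-1.492, 0.527, 1.433, -0, 1.181, -0.178], TCP at [0.159, -0.604, 0.223] pointing down, gripper open.
Joint ranges: [-3.08, 3.08], [-0.75, 2.2], [0.22, 2.44], [-1.43, 4.57], [0, 2.65], [-2.85, 2.85]. Speed limits (rad/s): [2.79, 2.79, 3.14, 3.14, 3.14, 3.14].

### API

Orientations are given as a unit quaternion [x, y, z, w].
In Python, from rig import get_obs, vision, hand_in gives the robot as it stands. The module is installed in compiled form; this text tells all that it offers.
- The arm moves only by the tool step_arm, never from a script. Its arguments are lists of equal length, an entry for each row: "slide": the shift along the world's x, y, z scaled (see below), a list of three; "turn": the turn, a rotation vector about the world's x, y, z scaled (see below), a list of three. In form: {"slide": [[dx, dy, dz], ...], "turn": [[wx, wy, wz], ...]}. A call has 1 to 12 rows; each row is the pose to reach, as a shift and turn from the pose commanded when the call began, turning the shorter way round; what a row does not reach only later rows make up. The controller multiplies each number of a shift by 0.1 m and each number of a turn by 2 pi rad. A row lasts 1/10 s, in which the tool goes at most 50 mm and 8.59 degrees, less where a joint would pass 70% of its speed; a pose out of reach is approached as far as the arm can. A call with a number of a shift or a turn outside -1 to 1 is refused whole. A call with a gripper value outside its range is refused whole. "jaw" is the opening, from 0 (shut) to 1 (fully open), set as the call begins (left out, the last holds). The fingers move at their own pace and stop on an object; "newtons" is the grip in N (left out, the last holds). Time passes only in rows, so rows that repeat a pose let the fingers close. It gives the time, the measured TCP pose, the force and the opening at its end, in the units of the state.
- get_obs(): the state, without advancing time (a new reading comes with each control period).
- vision.camera(name): name is "side" or "top" or "wrist"; returns a dict with "image" (420x560x3 uint8, red, green, blue), "depth" (420x560 float32, m along the optical axis (not along the pixel's ray), 0 where there is no reading), "mtx" (3x3 intrinsics, pixels), "T" (4x4, takes a point from camera to world coordinates). Camera axes: x right, y down, z forward; pixel columns grow to the right and rows downward; lengths in m; the calibration is good to about 2 mm. A picture is of the moment at which its call begins.
- hand_in(): hands the job in, once; it reports no verdict.
Trained networks look in a picture, given as the dict that the camera call returned (one of the last four; its "shot" number tells which), for a name from the list of things; names that differ only in an ending like _2 or _b are one class to them, and where a whole thing is asked for, a point or a joint stands for the part that bears it (a point fixed in the world has none). Each returns a list of dicts, best first, with "p" (0 to 1); they miss things now and then, are a little off and sometimes report something else, mostly with a low value. They report only what shows in the picture. A call takes as long as a camera call. They do not tell look-alikes from the thing itself.
- vision.silhouettes(picture, thing): "mask" (420x560 bool, what is visible of it) and "centre" ([column, row] in pixels, amid what is visible of it).
- vision.spot_point(picture, thing): "centre" ([column, row] in pixels: a listed point, or the origin of a listed thing).
The state is a dict: "time": time; "q": joint angles; "joint_velocities": joint speeds; "joint_torque": joint torques, N m; "position": TCP position; "tool_rot": TCP orientation; "ft_force": force on the tool from outside, world axes, zero at the start; "moment": the same for the moment, N m; "grip_width": finger opening in m.
Only numpy, scipy, OpenCV 4.12 (cv2) and the standard library are available. Lean on these libraries where they do the work, as an engineer would, in place of code of your own. Each camera call takes 0.05 s, during which the arm holds its last target.

### The job

Set the aluminium flat bar up for sawing on the wooden bench hook: push it with your fingertips until its long edge lies flat against the fence and the 40 mm piece beyond the black cut line hangs over the end of the board where the fence stops short (the robot's left), with the cut line level with that end. Only push or slide the bar, never pick it up, and leave everything else on the bench where it is.

Things in the scene. Friction and masses are not known exactly. Their poses are not given: they have to be found in the camera images.
- bar: The work: a plain aluminium flat bar, 200 mm long (its y axis), 50 mm wide (x), 6 mm thick, about 160 g, lying loose on the bench hook's base board. Origin: centre of its underside. A black cut line crosses its top face 40 mm from its +y end. It starts up to 0.2 rad askew, clear of the fence, nothing overhanging; it slides under about 1 N and stays where it is left
- bar_line (a point): the middle of the cut line, on the bar's top face, at (0, 60, 6) mm in the bar's frame
- bar_edge_a (a point): a point halfway up the bar's fence-side long edge, at its -y end: (-25, -100, 3) mm in the bar's frame
- bar_edge_b (a point): a point halfway up the bar's fence-side long edge, level with the cut line: (-25, 60, 3) mm in the bar's frame
- hook: A wooden bench hook, fixed, its cleat hooked over the bench's far edge; axes parallel to the world's, its place along y varies. Origin: centre of the base board's underside, at bench height. The base board is 174 mm in x, 300 mm in y and 18 mm thick; the bar lies on it. Beyond its two ends (y = -150 and 150 mm) is the bench top, 18 mm lower
- hook_fence (a point): the fence of the bench hook: the foot of its inner face, at the middle of its length, (-53, -15, 18) mm in the hook's frame. The face is flat and looks to +x; the fence is 34 mm deep (toward the robot) and stands 30 mm above the board. It runs 270 mm along y, from the board's -y end to 30 mm short of its +y end, where the sawing is done
- hook_end (a point): a point on the base board's top, on its +y end edge, in the plane of the fence's inner face: (-53, 150, 18) mm in the hook's frame
- hacksaw: a hand hacksaw, 410 x 110 mm and 18 mm high, lying flat on the bench on the robot's side of the bench hook. Origin at the underside, halfway along the saw. Leave it where it is
- jar: a closed glass jar with a steel lid, diameter 54 mm, height 64 mm, standing on the bench near the +y end of the bench hook. Origin at the underside, in its middle. Leave it where it is
- offcut: a short unmarked aluminium offcut, 50 x 70 x 6 mm, lying on the bench (not the work). Origin at the underside, in its middle. Leave it where it is
- tub: a round white plastic tub with lid, diameter 76 mm, height 19 mm, on the bench near the -y end of the bench hook. Origin at the underside, in its middle. Leave it where it is
- pencil: a flat red carpenter's pencil, 173 x 12 x 8 mm, on the bench. Origin at the underside, in its middle. Leave it where it is
- driver: a screwdriver with a black handle, 200 mm long, 26 mm high, on the bench far to the -y side. Origin at the underside, in its middle. Leave it where it is
- cutter: a yellow cutter knife, 175 mm long, 18 mm high, on the bench far to the +y side. Origin at the underside, in its middle. Leave it where it is
- magnifier: a black magnifying glass lying flat, 172 mm long, 14 mm high, on the bench far to the +y side. Origin at the underside, in its middle. Leave it where it is
Not all that is in view belongs to the job. Several things have the shape of the bar; the one meant has the colours described above.

How it is judged:
By the outcome, as a careful person would: the job done as asked, in the order asked, and still so for the second after the job is handed in, with the robot touching nothing.
It also fails if it takes over 58 s, if anything falls off the work surface, if the arm or the gripper's body presses on something with over 40 N, if the wrist force passes 120 N, or if a joint passes its speed limit or range.

## Working session

There is one attempt and no reset: what is moved stays moved. The work goes in short steps, Python scripts to look and compute and a tool call to move; the robot and the scene stay as the last step left them, time stands still between calls to the robot, and variables do not carry over. Pictures are saved under pics/ and viewed, and the job is handed in when it is done.

Besides the shell and the picture viewer there is one more tool, called after "Request:" as name(argument=value, ...) on one line, values as JSON. step_arm: Moves the arm, as the interface text tells. Its arguments: {"type":"object","properties":{"slide":{"type":"array"},"turn":{"type":"array"},"jaw":{"type":"number"},"newtons":{"type":"number"}},"required":["slide","turn"]}

```bash
mkdir -p pics; python3 - <<'E'
from rig import get_obs, vision
import cv2, pickle
o=get_obs(); print({k:o[k] for k in ('time','position','tool_rot','ft_force','grip_width')})
for n in ('top','side'):
    p=vision.camera(n); pickle.dump(p,open(f'{n}0.pkl','wb'))
    cv2.imwrite(f'pics/{n}0.png',cv2.cvtColor(p['image'],cv2.COLOR_RGB2BGR))
    print(n,p['mtx'].round(1).tolist(),p['T'].round(3).tolist())
    for t in ('bar_line','bar_edge_a','bar_edge_b','hook_fence','hook_end','bar','jar','offcut','tub'):
        r=vision.spot_point(p,t); print(t,[( [round(float(c),1) for c in d['centre']],round(d['p'],2)) for d in r])
E
```

```text
{'time': 0.0, 'position': array([ 0.15869905, -0.60375192,  0.22156463]), 'tool_rot': array([ 0.43242627,  0.56042478, -0.43129385,  0.55939003]), 'ft_force': array([ 0.22248217, -0.03195369, -0.18280769]), 'grip_width': 0.08693907084839357}
top [[411.4, 0.0, 280.1], [0.0, 411.4, 209.6], [0.0, 0.0, 1.0]] [[-0.005, -0.998, 0.067, 0.345], [-1.0, 0.004, -0.016, 0.019], [0.016, -0.067, -0.998, 1.335], [0.0, 0.0, 0.0, 1.0]]
bar_line [([199.1, 293.0], 0.87), ([263.3, 161.5], 0.81)]
bar_edge_a [([312.5, 157.3], 0.85), ([195.8, 242.0], 0.76), ([264.2, 163.5], 0.69), ([204.5, 287.4], 0.57), ([243.9, 176.6], 0.48)]
bar_edge_b [([312.5, 157.3], 0.85), ([195.8, 242.0], 0.76), ([264.2, 163.5], 0.69), ([204.5, 287.4], 0.57), ([243.9, 176.6], 0.48)]
hook_fence [([292.2, 177.3], 0.62)]
hook_end [([242.6, 174.2], 0.98)]
bar [([195.0, 274.9], 0.8), ([281.4, 156.7], 0.77), ([116.5, 225.3], 0.27)]
jar [([208.6, 166.9], 0.5)]
offcut [([206.2, 207.8], 0.86), ([370.1, 147.3], 0.35)]
tub [([368.4, 147.2], 0.83)]
side [[546.9, 0.0, 279.1], [0.0, 546.9, 214.5], [0.0, 0.0, 1.0]] [[-0.83, 0.306, -0.466, 1.477], [0.557, 0.485, -0.674, 1.492], [0.02, -0.819, -0.573, 1.313], [0.0, 0.0, 0.0, 1.0]]
bar_line [([374.1, 232.2], 0.88), ([254.3, 235.7], 0.86)]
bar_edge_a [([367.8, 229.0], 0.93), ([342.1, 248.8], 0.9), ([259.9, 234.0], 0.57), ([236.3, 220.0], 0.56)]
bar_edge_b [([367.8, 229.0], 0.93), ([342.1, 248.8], 0.9), ([259.9, 234.0], 0.57), ([236.3, 220.0], 0.56)]
hook_fence [([254.5, 222.6], 0.55)]
hook_end [([277.0, 244.9], 0.6)]
bar [([365.9, 243.2], 0.98), ([246.4, 231.3], 0.92), ([379.6, 290.1], 0.53), ([209.0, 158.7], 0.21)]
jar [([281.7, 266.5], 0.53), ([253.8, 239.2], 0.27)]
offcut [([314.4, 255.4], 0.49)]
tub [([203.9, 204.3], 0.56), ([279.6, 245.6], 0.36), ([353.8, 321.2], 0.31)]
```

View pics/top0.png

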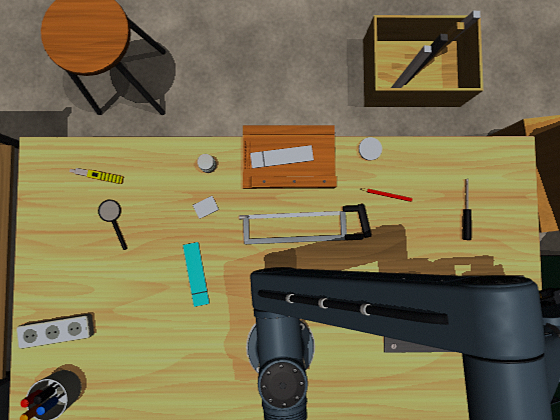

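```bash
python3 - <<'E'
import cv2
a=cv2.imread('pics/top0.png')[120:240,180:400]
cv2.imwrite('pics/top0c.png',cv2.resize(a,(792,432),interpolation=cv2.INTER_CUBIC))
a=cv2.imread('pics/side0.png')[170:290,180:400]
cv2.imwrite('pics/side0c.png',cv2.resize(a,(792,432),interpolation=cv2.INTER_CUBIC))
E
```

```text
(no output)
```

View pics/top0c.png

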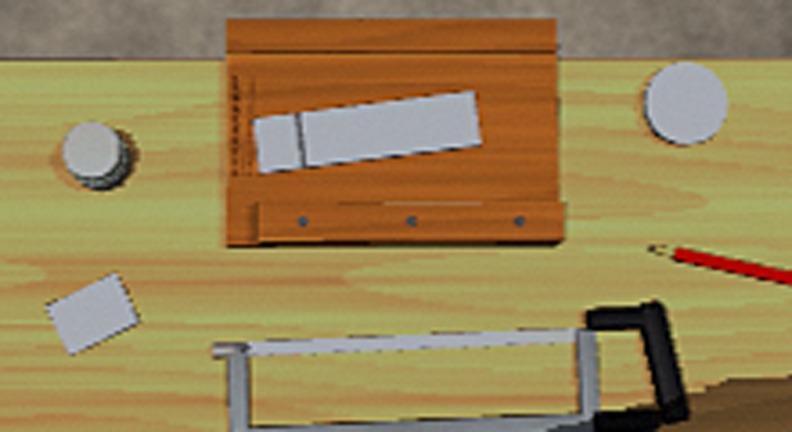

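View pics/side0c.png

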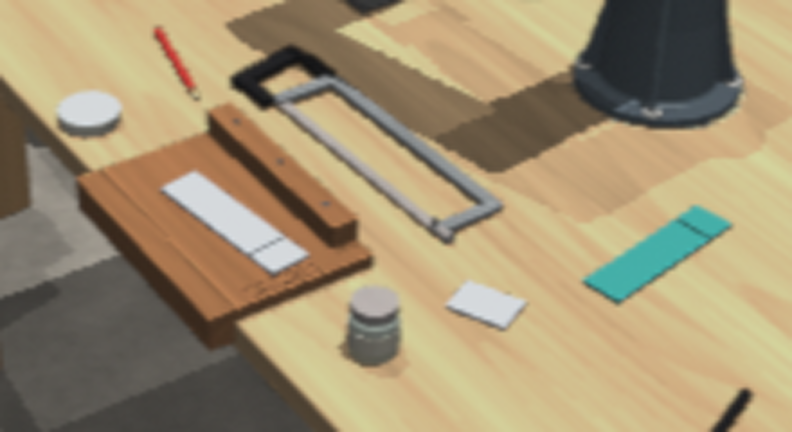

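The work is the silver bar on the hook, at (281,157) in the top view: it is aluminium-coloured with the black line near its left end at (263,161). The teal bar at (195,275) has the same shape and also a line, but the wrong colour. The small plain piece at (206,207) is the offcut. The fence is on the robot's side of the board, so the bar must be pushed toward -x and toward +y. The enlarged crops confirm this.

```bash
cat > h.py <<'E'
import numpy as np, cv2, pickle
from scipy.spatial.transform import Rotation as R
def world(p,uv,z):
    K=p['mtx'];T=p['T']
    uv=np.atleast_2d(np.asarray(uv,float))
    d=np.c_[uv,np.ones(len(uv))]@np.linalg.inv(K).T@T[:3,:3].T
    c=T[:3,3]
    return c+d*((z-c[2])/d[:,2])[:,None]
def pix(p,X):
    T=p['T'];X=np.atleast_2d(X)
    c=(X-T[:3,3])@T[:3,:3]; u=c@p['mtx'].T
    return u[:,:2]/u[:,2:]
E
python3 - <<'E'
from h import *
np.set_printoptions(precision=4,suppress=True)
p=pickle.load(open('top0.pkl','rb'))
w=lambda u,v,z:world(p,[[u,v]],z)[0]
# crop coords /3.6 + (180,120)
c=lambda a,b:(180+a/3.6-.36,120+b/3.6-.36)
for n,(a,b),z in [('board +y far',(227,18),.018),('board -y far',(557,18),.018),('fence face left',(260,204),.048),('fence right',(565,204),.048),('board +y near',(228,245),.018),
 ('bar TL',(254,119),.024),('bar BL',(260,172),.024),('bar TR',(474,91),.024),('bar BR',(481,145),.024),('line t',(296,113),.024),('line b',(304,166),.024),('jar',(95,150),.064),('tub',(685,103),.019)]:
    print(n,w(*c(a,b),z))
s=pickle.load(open('side0.pkl','rb'))
print('side: hook_end',world(s,[[277,244.9]],.018),'line',world(s,[[254.3,235.7]],.024))
print('top hook_end',w(242.6,174.2,.018),'fence',w(292.2,177.3,.018),'line',w(263.3,161.5,.024))
from rig import get_obs
o=get_obs();M=R.from_quat(o['tool_rot']).as_matrix();print(M)
E
```

```text
board +y far [0.7115 0.1186 0.018 ]
board -y far [ 0.7112 -0.1799  0.018 ]
fence face left [0.5377 0.0874 0.048 ]
fence right [ 0.5369 -0.1801  0.048 ]
board +y near [0.5053 0.1175 0.018 ]
bar TL [0.6179 0.094  0.024 ]
bar BL [0.5701 0.0886 0.024 ]
bar TR [ 0.643  -0.1034  0.024 ]
bar BR [ 0.594  -0.1092  0.024 ]
line t [0.6233 0.0564 0.024 ]
line b [0.5754 0.0494 0.024 ]
jar [0.5827 0.229  0.064 ]
tub [ 0.6328 -0.2945  0.019 ]
side: hook_end [[0.5436 0.1341 0.018 ]] line [[0.5904 0.045  0.024 ]]
top hook_end [0.5491 0.1188 0.018 ] fence [ 0.5386 -0.0411  0.018 ] line [0.5892 0.0518 0.024 ]
[[ 0.      0.9672  0.254 ]
 [-0.      0.254  -0.9672]
 [-1.      0.      0.    ]]
```

Request:
step_arm(slide=[[0.28,0.33,0],[0.56,0.66,0],[0.84,1.0,0]], turn=[[0,0,-0.013],[0,0,-0.027],[0,0,-0.0408]])

```text
time: 1.3
position: [0.2433, -0.5037, 0.2225]
tool_rot: [0.501, 0.499, -0.501, 0.499]
ft_force: [0.7, -0.5, 0.5]
grip_width: 0.0868
```

Request:
step_arm(slide=[[0.28,0.33,0],[0.56,0.66,0],[0.84,1.0,0]], turn=[[0,0,0],[0,0,0],[0,0,0]])

```text
time: 1.6
position: [0.3277, -0.4033, 0.2228]
tool_rot: [0.5, 0.5, -0.5, 0.5]
ft_force: [0.7, -0.3, 0.1]
grip_width: 0.0871
```

Request:
step_arm(slide=[[0.28,0.33,0],[0.56,0.66,0],[0.84,1.0,0]], turn=[[0,0,0],[0,0,0],[0,0,0]])

```text
time: 1.9
position: [0.4118, -0.3033, 0.2228]
tool_rot: [0.5, 0.5, -0.5, 0.5]
ft_force: [0.9, 0.5, -0.4]
grip_width: 0.0866
```

Request:
step_arm(slide=[[0.28,0.33,0],[0.56,0.66,0],[0.84,1.0,0]], turn=[[0,0,0],[0,0,0],[0,0,0]])

```text
time: 2.2
position: [0.4959, -0.2032, 0.2228]
tool_rot: [0.5, 0.5, -0.5, 0.5]
ft_force: [1.3, -0.0, 0.1]
grip_width: 0.0873
```

Request:
step_arm(slide=[[0.28,0.33,0],[0.56,0.66,0],[0.84,1.0,0]], turn=[[0,0,0],[0,0,0],[0,0,0]])

```text
time: 2.5
position: [0.5799, -0.103, 0.2227]
tool_rot: [0.5, 0.5, -0.5, 0.5]
ft_force: [0.3, -0.9, -0.4]
grip_width: 0.0869
```

Request:
step_arm(slide=[[0.28,0.33,0],[0.56,0.66,0],[0.84,0.95,0],[0.84,0.95,0]], turn=[[0,0,0],[0,0,0],[0,0,0],[0,0,0]])

```text
time: 2.9
position: [0.6659, -0.0053, 0.2225]
tool_rot: [0.5, 0.501, -0.497, 0.502]
ft_force: [-0.6, -0.4, 0.2]
grip_width: 0.0872
```

```bash
python3 - <<'E'
from rig import get_obs, vision
import cv2, pickle
for n in ('wrist','side'):
    p=vision.camera(n); pickle.dump(p,open(f'{n}1.pkl','wb'))
    cv2.imwrite(f'pics/{n}1.png',cv2.cvtColor(p['image'],cv2.COLOR_RGB2BGR))
    print(n,p['T'].round(3).tolist())
    for t in ('bar_line','bar_edge_a','hook_fence','hook_end','bar'):
        r=vision.spot_point(p,t); print(t,[( [round(float(c),1) for c in d['centre']],round(d['p'],2)) for d in r])
E
```

```text
wrist [[0.006, -0.963, -0.268, 0.741], [-1.0, -0.006, -0.001, -0.004], [-0.001, 0.268, -0.963, 0.385], [0.0, 0.0, 0.0, 1.0]]
bar_line [([541.0, 215.8], 0.62), ([224.9, 247.3], 0.59)]
bar_edge_a [([226.5, 263.2], 0.83), ([377.1, 250.0], 0.66)]
hook_fence [([313.6, 295.9], 0.93)]
hook_end []
bar [([281.9, 238.5], 0.75)]
side [[-0.83, 0.306, -0.466, 1.477], [0.557, 0.485, -0.674, 1.492], [0.02, -0.819, -0.573, 1.313], [0.0, 0.0, 0.0, 1.0]]
bar_line [([374.0, 231.7], 0.72), ([231.9, 186.7], 0.16)]
bar_edge_a [([342.2, 247.7], 0.96), ([367.7, 230.9], 0.94), ([259.7, 234.7], 0.76)]
hook_fence [([254.6, 219.8], 0.67), ([205.1, 202.7], 0.24)]
hook_end [([279.2, 244.4], 0.97)]
bar [([245.1, 231.1], 0.56), ([362.7, 242.8], 0.56)]
```

View pics/wrist1.png

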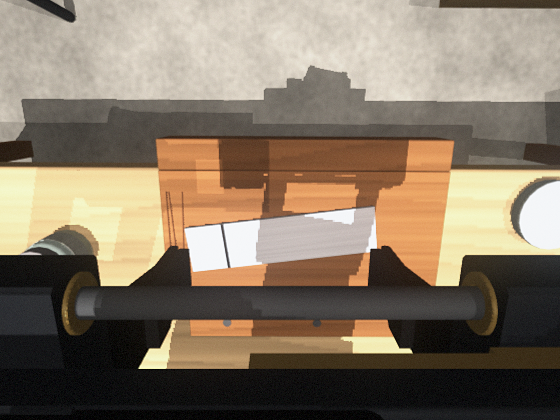

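The wrist view shows the board at cols 157–452 and the bar's corners at about (184,229), (191,271), (374,207) and (378,248). The cut line runs from (221,224) to (229,267). I'll measure from these.

```bash
python3 - <<'E'
from h import *
np.set_printoptions(precision=4,suppress=True)
p=pickle.load(open('wrist1.pkl','rb')); print(p['mtx'][0,0])
for n,uv,z in [('TL',(184,229),.024),('BL',(191,271),.024),('TR',(374.5,207.5),.024),('BR',(378,248),.024),('lt',(221.5,224),.024),('lb',(229,267),.024),('board far+y',(157,138),.018),('board far-y',(452,140),.018),('boardline',(157,170),.018),('board -y end @',(440,230),.018),('tub left',(512,215),.019)]:
    print(n,world(p,[uv],z)[0])
c=cv2.imread('pics/wrist1.png')[120:345,140:480]
cv2.imwrite('pics/wrist1c.png',cv2.resize(c,None,fx=2.3,fy=2.3,interpolation=cv2.INTER_CUBIC))
D=p['depth'];
for u,v in [(200,150),(200,190),(430,220),(205,250)]:
    d=D[v,u]; X=p['T'][:3,:3]@(np.linalg.inv(p['mtx'])@[u,v,1]*d)+p['T'][:3,3]; print(u,v,X)
E
```

```text
361.8016448806588
TL [0.6198 0.0953 0.024 ]
BL [0.5718 0.0908 0.024 ]
TR [ 0.6445 -0.1031  0.024 ]
BR [ 0.5998 -0.1103  0.024 ]
lt [0.6256 0.0557 0.024 ]
lb [0.5768 0.0493 0.024 ]
board far+y [0.7133 0.1177 0.018 ]
board far-y [ 0.7132 -0.1768  0.018 ]
boardline [0.6812 0.1204 0.018 ]
board -y end @ [ 0.6184 -0.1767  0.018 ]
tub left [ 0.6359 -0.2499  0.019 ]
200 150 [0.7017 0.0754 0.0183]
200 190 [0.6606 0.0776 0.0182]
430 220 [ 0.6294 -0.1649  0.0175]
205 250 [0.596  0.0745 0.0232]
```

View pics/wrist1c.png

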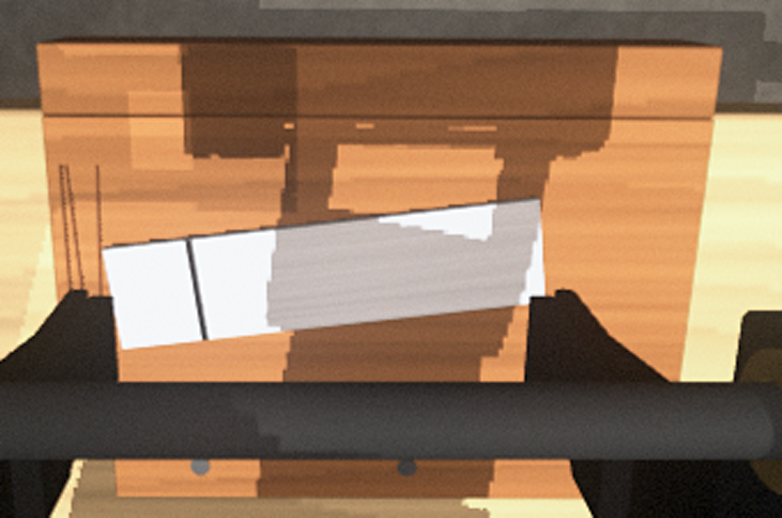

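Request:
step_arm(slide=[[0,0,-0.5],[0,0,-1.0],[0,0,-1.0]], turn=[[0,0,0],[0,0,0],[0,0,0]])

```text
time: 3.8
position: [0.6564, -0.0086, 0.1147]
tool_rot: [0.496, 0.505, -0.504, 0.495]
ft_force: [-1.7, 1.1, -0.7]
grip_width: 0.0866
```

Request:
step_arm(slide=[[0,0,-0.4],[0,0,-0.7],[0,0,-0.9],[0,0,-0.9]], turn=[[0,0,0],[0,0,0],[0,0,0],[0,0,0]])

```text
time: 4.2
position: [0.6618, -0.0094, 0.0317]
tool_rot: [0.499, 0.501, -0.501, 0.499]
ft_force: [-1.0, -0.4, 0.1]
grip_width: 0.0869
```

Request:
step_arm(slide=[[0,0,-0.06],[0,0,-0.1],[0,0,-0.1]], turn=[[0,0,0],[0,0,0],[0,0,0]])

```text
time: 4.5
position: [0.6636, -0.0096, 0.0238]
tool_rot: [0.5, 0.5, -0.499, 0.501]
ft_force: [0.0, -0.6, 0.4]
grip_width: 0.0869
```

Request:
step_arm(slide=[[0,0,-0.02],[0,0,-0.02],[0,0,-0.02]], turn=[[0,0,0],[0,0,0],[0,0,0]])

```text
time: 4.8
position: [0.6629, -0.0095, 0.0209]
tool_rot: [0.5, 0.5, -0.5, 0.5]
ft_force: [-0.3, 0.4, -0.1]
grip_width: 0.0869
```

Request:
step_arm(slide=[[-0.05,0,0],[-0.1,0,0],[-0.15,0,0],[-0.2,0,0],[-0.25,0,0],[-0.3,0,0],[-0.35,0,0],[-0.4,0,0],[-0.45,0,0],[-0.5,0,0],[-0.54,0,0],[-0.58,0,0]], turn=[[0,0,0],[0,0,0],[0,0,0],[0,0,0],[0,0,0],[0,0,0],[0,0,0],[0,0,0],[0,0,0],[0,0,0],[0,0,0],[0,0,0]])

```text
time: 6.0
position: [0.6045, -0.0095, 0.0206]
tool_rot: [0.5, 0.5, -0.5, 0.5]
ft_force: [-0.2, -0.2, 0.2]
grip_width: 0.0871
```

```bash
python3 - <<'E'
from rig import get_obs, vision
import cv2, pickle
o=get_obs();print(o['position'],o['ft_force'])
p=vision.camera('side'); pickle.dump(p,open('side2.pkl','wb'))
a=cv2.cvtColor(p['image'],cv2.COLOR_RGB2BGR)[160:290,180:340]
cv2.imwrite('pics/side2.png',cv2.resize(a,None,fx=4,fy=4,interpolation=cv2.INTER_CUBIC))
E
```

```text
[ 0.60449276 -0.009481    0.02057839] [-0.24617403 -0.21332482  0.24204676]
```

View pics/side2.png

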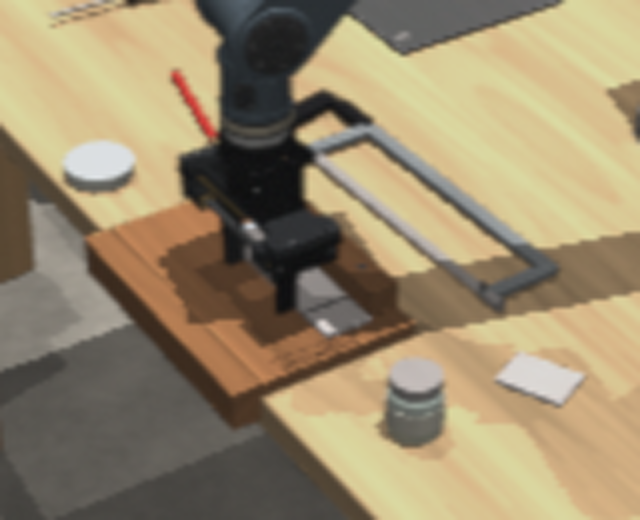

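Request:
step_arm(slide=[[0.1,0,0],[0.15,0,0.2],[0.1,-0.3,0.4],[-0.1,-0.8,0.4],[-0.34,-1.0,0.4],[-0.34,-1.0,0.4]], turn=[[0,0,0],[0,0,0],[0,0,0],[0,0,0],[0,0,0],[0,0,0]])

```text
time: 6.65
position: [0.5683, -0.1122, 0.0605]
tool_rot: [-0.5, -0.5, 0.502, -0.498]
ft_force: [-0.4, 0.1, 0.7]
grip_width: 0.0869
```

Request:
step_arm(slide=[[0,-0.15,0],[0,-0.34,0],[0,-0.34,0],[0,-0.34,0],[0,-0.34,0],[0,-0.34,0],[0,-0.34,0]], turn=[[0,0,0],[0,0,0],[0,0,0],[0,0,0],[0,0,0],[0,0,0],[0,0,0]], jaw=0, newtons=20)

```text
time: 7.35
position: [0.5708, -0.1427, 0.0605]
tool_rot: [0.5, 0.5, -0.5, 0.5]
ft_force: [-0.1, 0.1, 1.1]
grip_width: 0.0387
```

```bash
python3 - <<'E'
from rig import get_obs, vision
import cv2, pickle
o=get_obs();print(o['position'],o['ft_force'],o['grip_width'])
for n in ('top','wrist','side'):
    p=vision.camera(n); pickle.dump(p,open(f'{n}3.pkl','wb'))
    a=cv2.cvtColor(p['image'],cv2.COLOR_RGB2BGR)
    if n=='top': a=cv2.resize(a[110:230,180:400],None,fx=3.6,fy=3.6,interpolation=cv2.INTER_CUBIC)
    if n=='side': a=cv2.resize(a[160:290,180:340],None,fx=4,fy=4,interpolation=cv2.INTER_CUBIC)
    cv2.imwrite(f'pics/{n}3.png',a)
E
```

```text
[ 0.57079213 -0.14269635  0.06049459] [-0.10317678  0.09393651  1.09060134] 0.038650596703556694
```

View pics/wrist3.png

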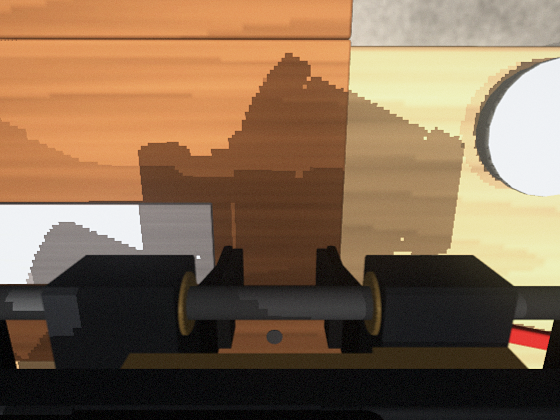

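View pics/top3.png

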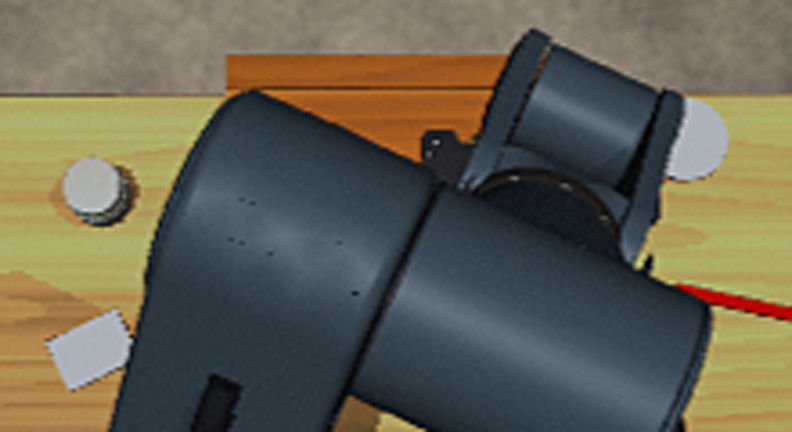

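View pics/side3.png

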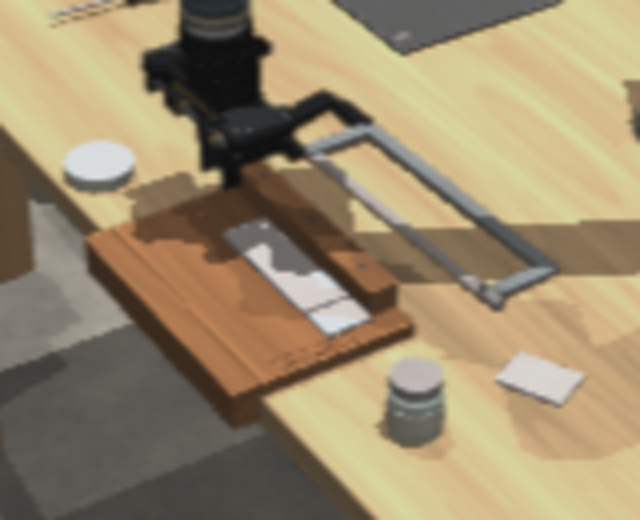

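The wrist view shows the bar's far edge level with the board edge (row 203 versus 39), so it is now parallel to the fence. Its -y end is at col ~213 and the board's -y end at col ~346. The fingers are still closing.

Request:
step_arm(slide=[[0,0,0],[0,0,0],[0,0,0],[0,0,0],[0,0,0]], turn=[[0,0,0],[0,0,0],[0,0,0],[0,0,0],[0,0,0]])

```text
time: 8.0
position: [0.5708, -0.1435, 0.0606]
tool_rot: [0.5, 0.5, -0.5, 0.5]
ft_force: [1.2, 0.1, 0.3]
grip_width: 0.0004
```

```bash
python3 - <<'E'
from h import *
np.set_printoptions(precision=4,suppress=True)
p=pickle.load(open('wrist3.pkl','rb'))
for n,uv,z in [('bar end c',(212,203.5),.024),('bar end',(214,260),.024),('bar edge l',(5,203.5),.024),('brd',(351,38),.018),('brd2',(344,180),.018)]:
    print(n,world(p,[uv],z)[0])
E
```

```text
bar end c [ 0.5946 -0.1039  0.024 ]
bar end [ 0.5599 -0.1034  0.024 ]
bar edge l [0.5944 0.0136 0.024 ]
brd [ 0.6819 -0.1792  0.018 ]
brd2 [ 0.6072 -0.1793  0.018 ]
```

Request:
step_arm(slide=[[0,0,-0.2],[0,0,-0.39],[0,0,-0.39],[0,0,-0.39]], turn=[[0,0,0],[0,0,0],[0,0,0],[0,0,0]])

```text
time: 8.4
position: [0.5706, -0.1434, 0.0214]
tool_rot: [0.5, 0.5, -0.5, 0.5]
ft_force: [0.7, -0.4, -0.9]
grip_width: 0.0001
```

Request:
step_arm(slide=[[0,0.08,0],[0,0.16,0],[0,0.24,0],[0,0.32,0],[0,0.4,0],[0,0.48,0],[0,0.55,0],[0,0.62,0],[0,0.69,0],[0,0.75,0],[0,0.8,0],[0,0.8,0]], turn=[[0,0,0],[0,0,0],[0,0,0],[0,0,0],[0,0,0],[0,0,0],[0,0,0],[0,0,0],[0,0,0],[0,0,0],[0,0,0],[0,0,0]])

```text
time: 9.6
position: [0.5704, -0.0624, 0.0214]
tool_rot: [0.5, 0.501, -0.5, 0.5]
ft_force: [-0.4, 0.4, 0.4]
grip_width: 0.0005
```

```bash
cat > snap.py <<'E'
from rig import get_obs, vision
import cv2, pickle, sys
t=sys.argv[1]
o=get_obs();print(o['time'],o['position'],o['ft_force'],o['grip_width'])
for n in sys.argv[2:]:
    p=vision.camera(n); pickle.dump(p,open(f'{n}{t}.pkl','wb'))
    a=cv2.cvtColor(p['image'],cv2.COLOR_RGB2BGR)
    if n=='top': a=cv2.resize(a[110:230,180:400],None,fx=3.6,fy=3.6,interpolation=cv2.INTER_CUBIC)
    if n=='side': a=cv2.resize(a[170:300,190:350],None,fx=4.6,fy=4.6,interpolation=cv2.INTER_CUBIC)
    cv2.imwrite(f'pics/{n}{t}.png',a)
E
python3 snap.py 4 side wrist
```

```text
9.6 [ 0.57038003 -0.06244049  0.02139227] [-0.36419367  0.43180776  0.42822786] 0.0005074670253554603
```

View pics/side4.png

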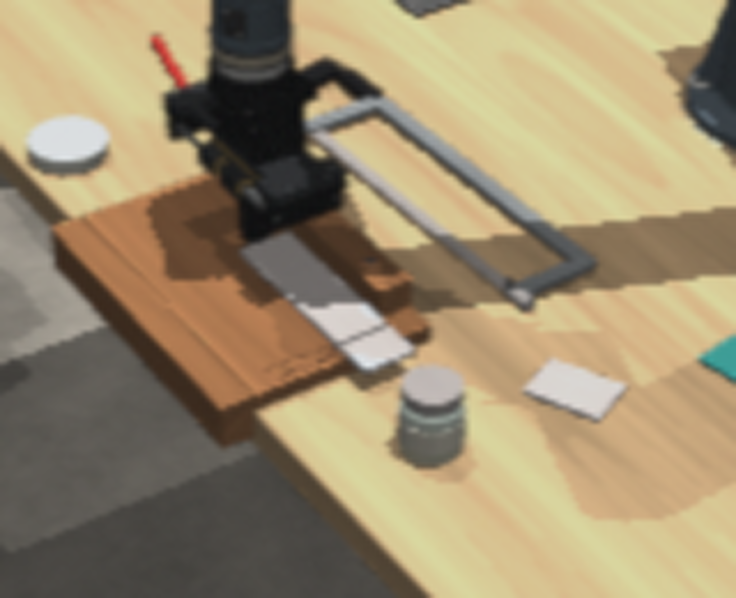

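View pics/wrist4.png

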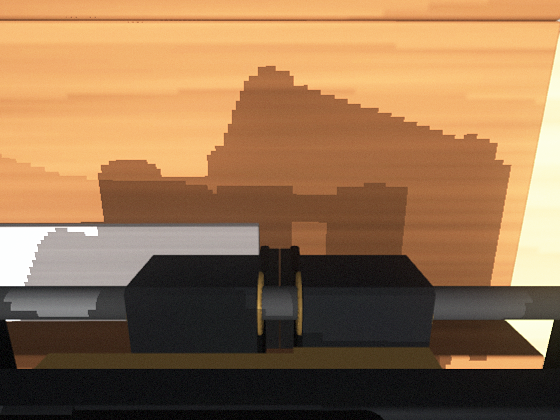

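```bash
python3 - <<'E'
from h import *
np.set_printoptions(precision=4,suppress=True)
p=pickle.load(open('wrist4.pkl','rb'))
for n,uv,z in [('bar end c',(259.3,226),.024),('bar end',(259.3,250),.024),('bar edge l',(5,224.5),.024),('brd',(556,40),.018),('brd2',(513,285),.018)]:
    print(n,world(p,[uv],z)[0])
s=pickle.load(open('side4.pkl','rb'))
f=lambda a,b:(190+(a+.5)/4.6-.5,170+(b+.5)/4.6-.5)
for n,uv,z in [('line far',(343,344),.024),('line near',(386,325),.024),('brd end',(428,330),.018)]: print(n,world(s,[f(*uv)],z)[0])
E
```

```text
bar end c [ 0.5937 -0.0528  0.024 ]
bar end [ 0.5818 -0.0526  0.024 ]
bar edge l [0.5943 0.0651 0.024 ]
brd [ 0.6741 -0.1781  0.018 ]
brd2 [ 0.5606 -0.1802  0.018 ]
line far [0.5874 0.1116 0.024 ]
line near [0.5432 0.1092 0.024 ]
brd end [0.5128 0.1274 0.018 ]
```

Request:
step_arm(slide=[[0,0.04,0],[0,0.08,0],[0,0.11,0],[0,0.11,0],[0,-0.05,0],[0,-0.1,0.1],[0,-0.1,0.4],[0.2,0.2,0.5],[0.5,0.7,0.5],[0.65,1.0,0.5],[0.65,1.0,0.5],[0.65,1.0,0.5]], turn=[[0,0,0],[0,0,0],[0,0,0],[0,0,0],[0,0,0],[0,0,0],[0,0,0],[0,0,0],[0,0,0],[0,0,0],[0,0,0],[0,0,0]])

```text
time: 10.9
position: [0.636, 0.0367, 0.0721]
tool_rot: [0.5, 0.5, -0.5, 0.501]
ft_force: [-0.1, -1.1, -0.1]
grip_width: 0.0009
```

```bash
python3 snap.py 5 wrist
```

```text
10.9 [0.63601041 0.0366619  0.07210216] [-0.08215727 -1.13757742 -0.13158449] 0.0008607317012905894
```

View pics/wrist5.png

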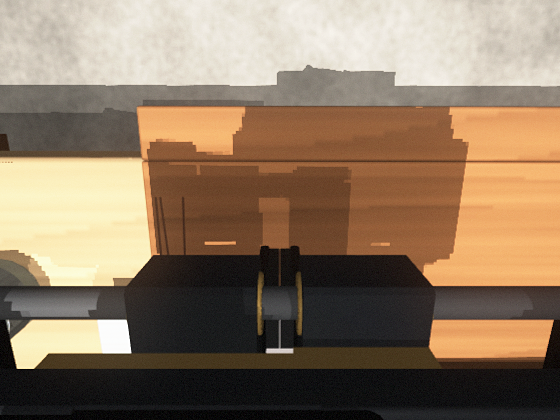

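Request:
step_arm(slide=[[0,0.03,-0.2],[0,0.03,-0.4],[0,0.03,-0.51],[0,0.03,-0.51],[0,0.03,-0.51],[0,0.03,-0.51],[0,0.03,-0.51],[0,0.03,-0.51],[0,0.03,-0.51],[0,0.03,-0.51]], turn=[[0,0,0],[0,0,0],[0,0,0],[0,0,0],[0,0,0],[0,0,0],[0,0,0],[0,0,0],[0,0,0],[0,0,0]], jaw=1)

```text
time: 11.95
position: [0.6358, 0.0396, 0.0207]
tool_rot: [0.5, 0.5, -0.5, 0.5]
ft_force: [0.4, 0.0, 0.0]
grip_width: 0.0727
```

Request:
step_arm(slide=[[-0.08,0,0],[-0.16,0,0],[-0.23,0,0],[-0.29,0,0],[-0.33,0,0],[-0.36,0,0],[-0.36,0,0]], turn=[[0,0,0],[0,0,0],[0,0,0],[0,0,0],[0,0,0],[0,0,0],[0,0,0]])

```text
time: 12.65
position: [0.6011, 0.0395, 0.0209]
tool_rot: [0.501, 0.499, -0.499, 0.501]
ft_force: [3.2, 0.6, -1.5]
grip_width: 0.0874
```

Request:
step_arm(slide=[[-0.01,0,0],[-0.02,0,0],[-0.02,0,0]], turn=[[0,0,0],[0,0,0],[0,0,0]])

```text
time: 12.95
position: [0.6009, 0.0394, 0.0213]
tool_rot: [0.502, 0.498, -0.498, 0.502]
ft_force: [5.0, 1.9, -0.6]
grip_width: 0.087
```

Request:
step_arm(slide=[[-0.01,0,0],[-0.02,0,0],[-0.02,0,0],[-0.02,0,0]], turn=[[0,0,0],[0,0,0],[0,0,0],[0,0,0]])

```text
time: 13.35
position: [0.6008, 0.0394, 0.0217]
tool_rot: [0.503, 0.497, -0.497, 0.503]
ft_force: [7.9, 1.7, -0.3]
grip_width: 0.0869
```

```bash
python3 snap.py 6 wrist side; python3 -c "
from rig import get_obs;o=get_obs();print(o['moment'],o['q'])"
```

```text
13.35 [0.60084798 0.03939426 0.02172497] [ 7.88549434  1.68312002 -0.27610073] 0.08690748743388427
[ 0.4089118  -1.3560895   0.01454582] [-1.20456067e-01  7.74330808e-01  1.63409933e+00  1.33154202e-03
  7.22499720e-01  1.44954063e+00]
```

View pics/wrist6.png

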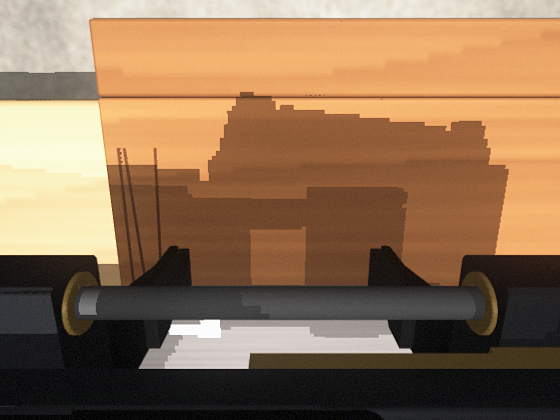

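View pics/side6.png

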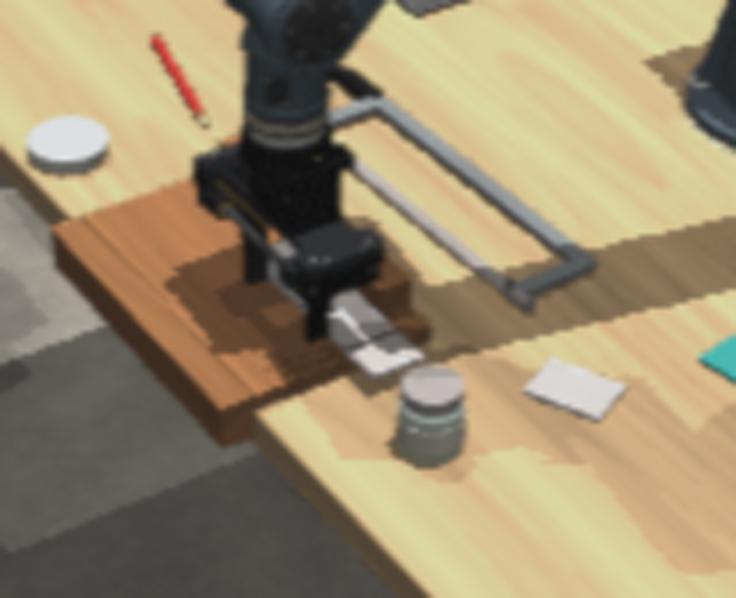

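Request:
step_arm(slide=[[0.1,0,0],[0.2,0,0],[0.3,0.1,0.3],[0.4,0.3,0.7],[0.4,0.6,1.0],[0.4,0.6,1.0]], turn=[[0,0,0],[0,0,0],[0,0,0],[0,0,0],[0,0,0],[0,0,0]])

```text
time: 14.05
position: [0.6386, 0.1027, 0.1252]
tool_rot: [0.501, 0.499, -0.497, 0.503]
ft_force: [0.3, 0.4, 0.7]
grip_width: 0.0867
```

Request:
step_arm(slide=[[0.1,0,0.5],[0.2,0,0.8],[0.2,0,0.8],[0.2,0,0.8],[0.2,0,0.8]], turn=[[0,0,0],[0,0,0],[0,0,0],[0,0,0],[0,0,0]])

```text
time: 14.55
position: [0.6536, 0.0991, 0.1981]
tool_rot: [-0.498, -0.502, 0.502, -0.499]
ft_force: [0.2, 0.6, -0.6]
grip_width: 0.0872
```

```bash
python3 snap.py 7 wrist side
```

```text
14.55 [0.65356888 0.09914992 0.19807589] [ 0.20633982  0.62589716 -0.57943224] 0.08715943686648879
```

View pics/wrist7.png

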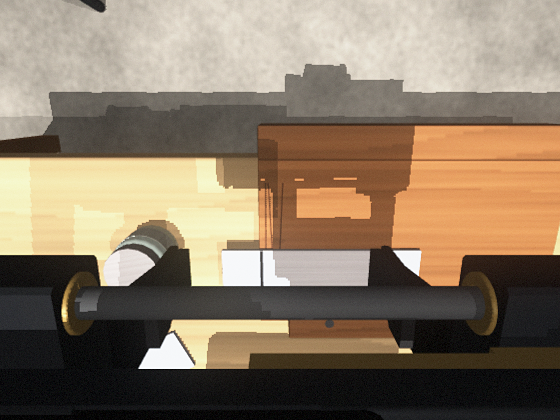

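View pics/side7.png

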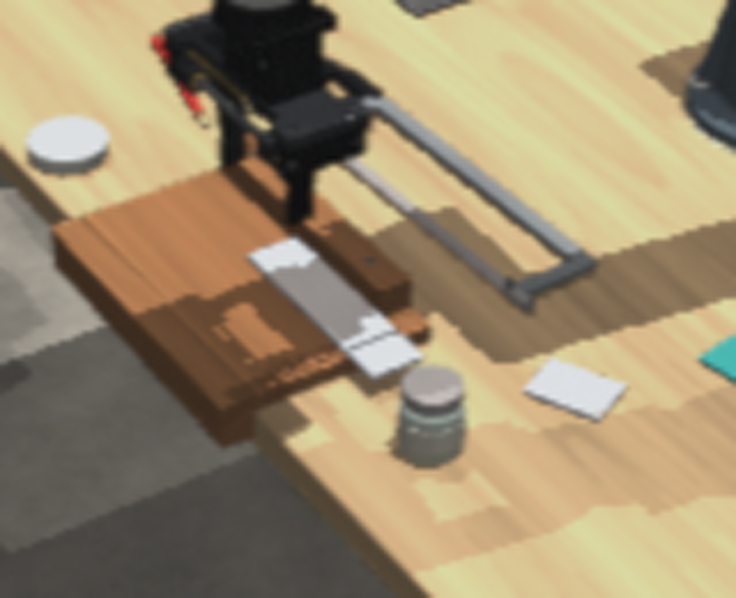

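```bash
python3 - <<'E'
import cv2
c=cv2.imread('pics/wrist7.png')[115:295,210:310]
cv2.imwrite('pics/wrist7c.png',cv2.resize(c,(480,int(180*3.3)),interpolation=cv2.INTER_NEAREST))
E
```

Request:
step_arm(slide=[[0.4,0,0],[0.7,0,0.1],[0.7,0,0.1],[0.7,0,0.1],[0.7,0,0.1]], turn=[[0,0,0],[0,0,0],[0,0,0],[0,0,0],[0,0,0]])

```text
time: 15.15
position: [0.7239, 0.0996, 0.209]
tool_rot: [0.499, 0.501, -0.501, 0.499]
ft_force: [0.6, 0.1, 0.5]
grip_width: 0.0868
```

```bash
python3 snap.py 8 wrist; python3 - <<'E'
import cv2
c=cv2.imread('pics/wrist8.png')[100:260,180:420]
cv2.imwrite('pics/wrist8c.png',cv2.resize(c,None,fx=3.3,fy=3.3,interpolation=cv2.INTER_NEAREST))
E
```

```text
15.15 [0.72391583 0.09959283 0.20896162] [0.57307295 0.1078271  0.49146525] 0.08680862824267795
```

View pics/wrist8.png

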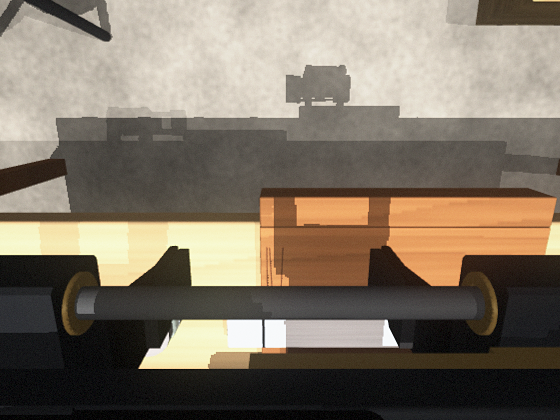

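View pics/wrist8c.png

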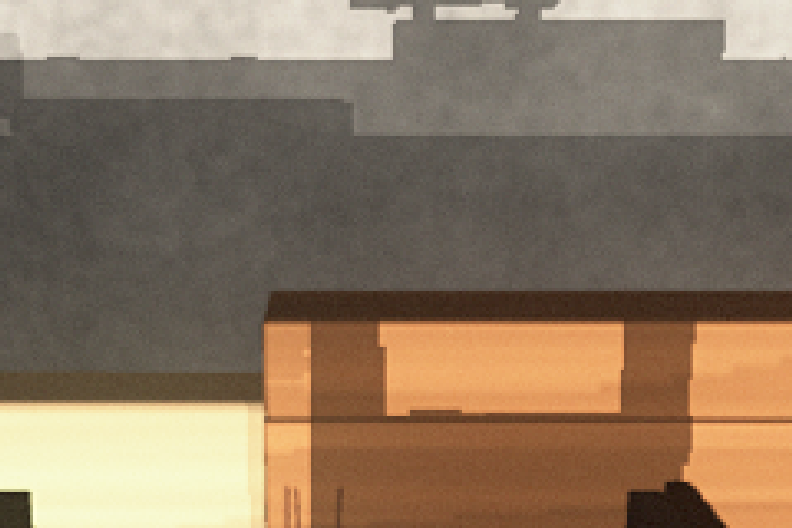

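Request:
step_arm(slide=[[-0.4,0,0.1],[-0.8,0,0.1],[-1.0,0,0.1]], turn=[[0,0,0],[0,0,0],[0,0,0]])

```text
time: 15.5
position: [0.621, 0.0999, 0.2202]
tool_rot: [0.499, 0.501, -0.501, 0.499]
ft_force: [0.8, -0.0, -0.5]
grip_width: 0.0871
```

Request:
step_arm(slide=[[-0.4,0.2,0],[-0.5,0.2,0],[-0.5,0.2,0],[-0.5,0.2,0],[-0.5,0.2,0]], turn=[[0,0,0],[0,0,0],[0,0,0],[0,0,0],[0,0,0]])

```text
time: 16.0
position: [0.5772, 0.1191, 0.2208]
tool_rot: [0.5, 0.499, -0.5, 0.5]
ft_force: [0.4, 0.0, 0.7]
grip_width: 0.0868
```

```bash
python3 snap.py 9 wrist; python3 - <<'E'
import cv2
c=cv2.imread('pics/wrist9.png')[90:260,200:440]
cv2.imwrite('pics/wrist9c.png',cv2.resize(c,None,fx=3.3,fy=3.3,interpolation=cv2.INTER_NEAREST))
E
```

```text
16.0 [0.57724295 0.11910085 0.22077189] [0.36747275 0.02907785 0.65319226] 0.08682003242874331
```

View pics/wrist9.png

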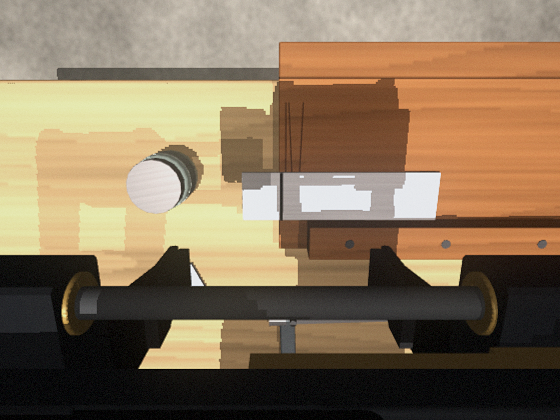

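View pics/wrist9c.png

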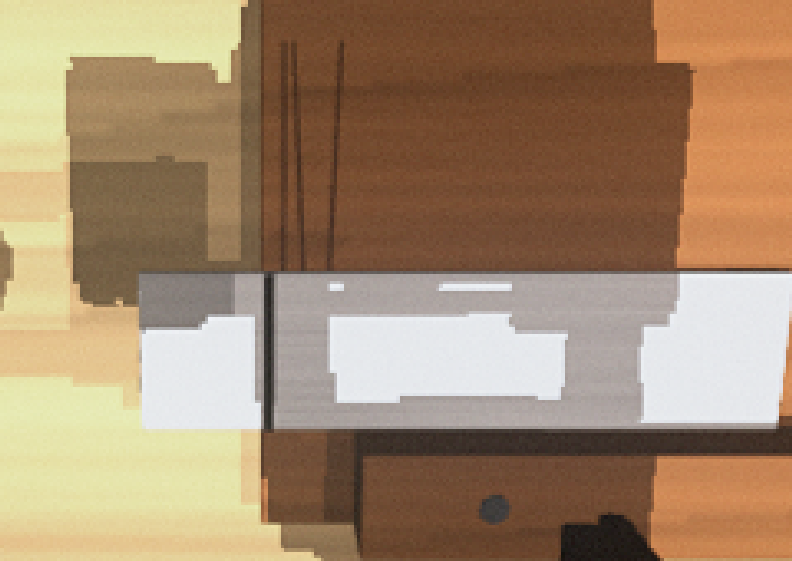

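```bash
cat > m.py <<'E'
from h import *
import sys
from scipy.ndimage import gaussian_filter
np.set_printoptions(precision=4,suppress=True)
p=pickle.load(open(sys.argv[1],'rb'))
g=p['image'].astype(float).sum(2)/3
# dark line: per row min near the col
for name,rows in [('line',range(178,216,6))]:
    for r in rows:
        seg=g[r,265:300]; w=np.clip(np.median(seg)-30-seg,0,None); c=265+(w*np.arange(35)).sum()/w.sum()
        print('line',r,round(c,2),world(p,[[c,r]],.024)[0])
for r in list(range(100,165,12))+[228,235,240]:
    d=np.diff(g[r,262:300]); k=np.argmax(abs(d)); print('board',r,262+k+.5,world(p,[[262+k+.5,r]],.018)[0][:2], d[k])
for c in (300,330,360,390,420):
    d=np.diff(g[160:245,c]); ks=[160+k+.5 for k in np.where(abs(d)>25)[0]]; print(c,ks,[round(world(p,[[c,k]],.024)[0][0],4) for k in ks],[round(world(p,[[c,k]],.048)[0][0],4) for k in ks])
E
python3 m.py wrist9.pkl
```

```text
line 178 278.89 [0.5861 0.12   0.024 ]
line 184 277.76 [0.5799 0.1211 0.024 ]
line 190 280.94 [0.5737 0.1179 0.024 ]
line 196 280.91 [0.5675 0.1179 0.024 ]
line 202 280.94 [0.5611 0.1179 0.024 ]
line 208 280.94 [0.5548 0.1179 0.024 ]
line 214 280.85 [0.5483 0.118  0.024 ]
board 100 272.5 [0.6613 0.1262] -110.66666666666667
board 112 269.5 [0.6501 0.1292] -74.99999999999999
board 124 272.5 [0.6387 0.1263] -24.0
board 136 278.5 [0.6271 0.1204] -26.0
board 148 262.5 [0.6153 0.1364] 25.66666666666667
board 160 272.5 [0.6033 0.1265] -22.66666666666667
board 228 278.5 [0.5311 0.1204] -113.66666666666669
board 235 278.5 [0.5232 0.1204] -67.33333333333334
board 240 278.5 [0.5175 0.1204] -61.66666666666667
300 [np.float64(171.5), np.float64(172.5), np.float64(174.5), np.float64(175.5), np.float64(177.5), np.float64(185.5), np.float64(202.5), np.float64(219.5)] [np.float64(0.5927), np.float64(0.5916), np.float64(0.5896), np.float64(0.5886), np.float64(0.5866), np.float64(0.5784), np.float64(0.5606), np.float64(0.5424)] [np.float64(0.5967), np.float64(0.5957), np.float64(0.5939), np.float64(0.5
[... 592 characters left out ...]
oat64(0.5532), np.float64(0.5424)] [np.float64(0.5967), np.float64(0.5958), np.float64(0.5795), np.float64(0.5786), np.float64(0.5599), np.float64(0.5498)]
390 [np.float64(171.5), np.float64(172.5), np.float64(219.5)] [np.float64(0.5927), np.float64(0.5917), np.float64(0.5424)] [np.float64(0.5967), np.float64(0.5958), np.float64(0.5498)]
420 [np.float64(170.5), np.float64(171.5), np.float64(172.5), np.float64(217.5), np.float64(219.5), np.float64(227.5)] [np.float64(0.5937), np.float64(0.5927), np.float64(0.5917), np.float64(0.5446), np.float64(0.5425), np.float64(0.5337)] [np.float64(0.5977), np.float64(0.5967), np.float64(0.5958), np.float64(0.5519), np.float64(0.5498), np.float64(0.5417)]
```

The line is at y = 0.1179 and the board end at 0.1204, so the bar is 2.5 mm short. The bar's near edge (x = 0.542) coincides with the fence face (0.5416) all along its length. I'll push the -y end another 2.5 mm.

Request:
step_arm(slide=[[-0.1,-0.4,0],[-0.15,-0.8,-0.2],[-0.15,-1.0,-0.6],[-0.15,-1.0,-0.8]], turn=[[0,0,0],[0,0,0],[0,0,0],[0,0,0]], jaw=0)

```text
time: 16.45
position: [0.5607, 0.0162, 0.1382]
tool_rot: [-0.5, -0.499, 0.502, -0.499]
ft_force: [-0.5, -0.9, 0.0]
grip_width: 0.0628
```

Request:
step_arm(slide=[[0,-0.4,0],[0,-0.86,-0.2],[0,-0.86,-0.6],[0,-0.86,-0.6],[0,-0.86,-0.6],[0,-0.86,-0.6],[0,-0.86,-0.6],[0,-0.86,-0.6],[0,-0.86,-0.6],[0,-0.86,-0.6],[0,-0.86,-0.6]], turn=[[0,0,0],[0,0,0],[0,0,0],[0,0,0],[0,0,0],[0,0,0],[0,0,0],[0,0,0],[0,0,0],[0,0,0],[0,0,0]])

```text
time: 17.55
position: [0.5609, -0.0663, 0.0808]
tool_rot: [0.5, 0.5, -0.5, 0.5]
ft_force: [-0.6, -0.8, -0.5]
grip_width: 0.0005
```

Descend, then approach the end.

Request:
step_arm(slide=[[0,0,-0.3],[0,0,-0.55],[0,0,-0.595],[0,0,-0.595],[0,0,-0.595]], turn=[[0,0,0],[0,0,0],[0,0,0],[0,0,0],[0,0,0]])

```text
time: 18.05
position: [0.5615, -0.0667, 0.0218]
tool_rot: [0.5, 0.5, -0.5, 0.501]
ft_force: [0.9, -0.0, 0.1]
grip_width: 0.0004
```

Request:
step_arm(slide=[[0,0.05,0],[0,0.1,0],[0,0.13,0],[0,0.15,0],[0,0.165,0],[0,0.165,0],[0,0.165,0]], turn=[[0,0,0],[0,0,0],[0,0,0],[0,0,0],[0,0,0],[0,0,0],[0,0,0]])

```text
time: 18.75
position: [0.5608, -0.0499, 0.021]
tool_rot: [0.5, 0.5, -0.5, 0.5]
ft_force: [0.3, -0.3, 0.1]
grip_width: 0.0006
```

Request:
step_arm(slide=[[0,0.006,0],[0,0.006,0],[0,-0.1,0],[0,-0.15,0.2],[0,-0.1,0.6],[0,0.3,0.9],[0.1,0.8,1.0],[0.15,1.0,1.0]], turn=[[0,0,0],[0,0,0],[0,0,0],[0,0,0],[0,0,0],[0,0,0],[0,0,0],[0,0,0]])

```text
time: 19.55
position: [0.5772, 0.0523, 0.1234]
tool_rot: [0.501, 0.499, -0.498, 0.501]
ft_force: [-0.2, -1.4, -0.7]
grip_width: 0.0004
```

Request:
step_arm(slide=[[0,0.4,0.2],[0,0.7,0.6],[0,0.7,1.0],[0,0.7,1.0],[0,0.7,1.0],[0,0.7,1.0]], turn=[[0,0,0],[0,0,0],[0,0,0],[0,0,0],[0,0,0],[0,0,0]])

```text
time: 20.15
position: [0.5746, 0.1194, 0.2197]
tool_rot: [-0.499, -0.501, 0.501, -0.499]
ft_force: [0.3, 0.3, 0.1]
grip_width: 0.0003
```

```bash
python3 snap.py 10 wrist side; python3 m.py wrist10.pkl; python3 - <<'E'
import cv2
c=cv2.imread('pics/wrist10.png')[90:260,200:440]
cv2.imwrite('pics/wrist10c.png',cv2.resize(c,None,fx=3.3,fy=3.3,interpolation=cv2.INTER_NEAREST))
E
```

```text
20.15 [0.57460813 0.1193549  0.21971865] [0.25411128 0.28492879 0.13646032] 0.0002500201992066836
line 178 276.95 [0.5827 0.1222 0.024 ]
line 184 278.93 [0.5765 0.1202 0.024 ]
line 190 278.94 [0.5703 0.1202 0.024 ]
line 196 278.92 [0.5641 0.1202 0.024 ]
line 202 278.92 [0.5578 0.1202 0.024 ]
line 208 278.94 [0.5514 0.1202 0.024 ]
line 214 279.1 [0.545 0.12  0.024]
board 100 271.5 [0.6576 0.1274] -82.66666666666666
board 112 269.5 [0.6465 0.1294] -63.66666666666666
board 124 290.5 [0.6351 0.1089] 36.0
board 136 286.5 [0.6236 0.1127] 32.99999999999999
board 148 291.5 [0.6118 0.1077] 34.33333333333333
board 160 272.5 [0.5999 0.1267] -32.33333333333333
board 228 278.5 [0.5277 0.1207] -88.33333333333334
board 235 278.5 [0.5199 0.1207] -82.00000000000001
board 240 278.5 [0.5142 0.1207] -99.66666666666666
300 [np.float64(168.5), np.float64(169.5), np.float64(188.5), np.float64(189.5), np.float64(204.5), np.float64(216.5)] [np.float64(0.5923), np.float64(0.5913), np.float64(0.5719), np.float64(0.5709), np.float64(0.5551), np.float64(0.5423)] [np.float64(0.5962), np.float64(0.5953), np.float6
[... 988 characters left out ...]
.float64(0.5586), np.float64(0.5496)]
390 [np.float64(168.5), np.float64(169.5), np.float64(216.5), np.float64(224.5)] [np.float64(0.5923), np.float64(0.5913), np.float64(0.5423), np.float64(0.5336)] [np.float64(0.5962), np.float64(0.5953), np.float64(0.5496), np.float64(0.5415)]
420 [np.float64(167.5), np.float64(168.5), np.float64(169.5), np.float64(214.5), np.float64(216.5), np.float64(223.5), np.float64(224.5)] [np.float64(0.5933), np.float64(0.5923), np.float64(0.5913), np.float64(0.5445), np.float64(0.5423), np.float64(0.5347), np.float64(0.5336)] [np.float64(0.5972), np.float64(0.5962), np.float64(0.5953), np.float64(0.5516), np.float64(0.5496), np.float64(0.5425), np.float64(0.5415)]
```

View pics/wrist10c.png

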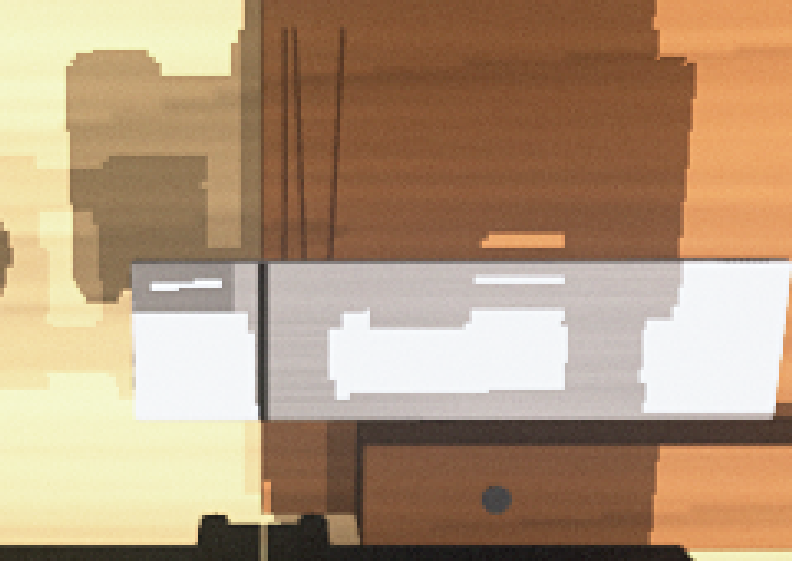

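View pics/side10.png

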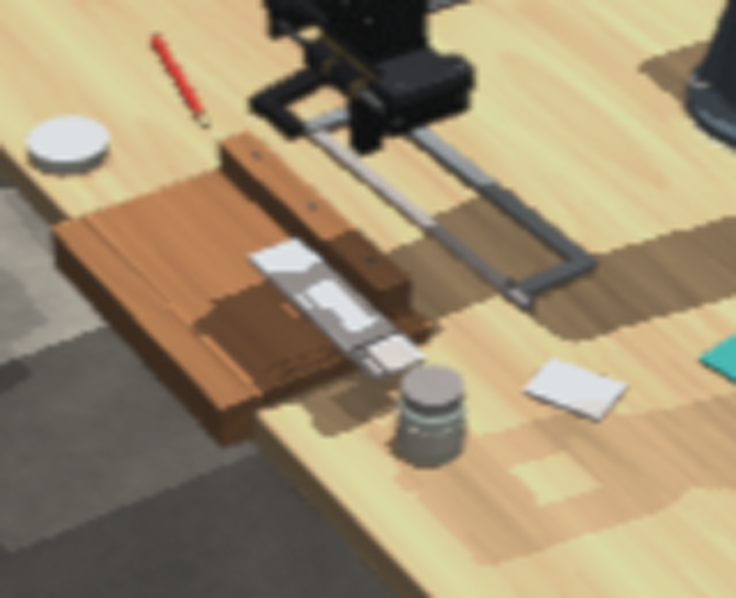

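```bash
python3 -c "
from rig import hand_in; print(hand_in())"
```

```text
the job is handed in; nothing more can be done
None
```

The bar is set up for sawing and the job is handed in, at about 20 s of the 58 s allowed. I pushed the silver bar square and toward the fence with open fingers. Then I slid it toward +y from its -y end with closed fingers, pressed it against the fence, and made a final 2.5 mm nudge along it.

Last checks, from the wrist camera:
- **Cut line:** it is at y = 0.1202 and the board end at 0.1207, so it is level within about 0.5 mm. The 40 mm piece overhangs the end.
- **Fence:** the bar's long edge is at x = 0.542 at every column I measured, and the fence face is at 0.5415. That 0.8 mm difference is within one pixel. The press before the final nudge met solid resistance of about 8 N, and the edge reading did not change after the nudge. I did not press again after it.
- **Other items:** the jar, offcut, tub, saw and pencil look unmoved in the side view. I did not measure them, and the other loose tools were not in my last pictures. The gripper was clear of everything at hand-in.

One reading disagreed: my first estimate of the fence position from the top camera was 0.5375, about 4 mm off. I went by the touch and the close-up wrist view instead.

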